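Hang a slotted shelf bracket on its headed pin

TASK

Take the small grey hanging shelf that has the slot open at its side edge (not the one with the closed hole) and hang it on the headed pin of the upright stand: slide the slot sideways over the pin, behind the pin's head, until the pin stops at the end of the slot, then let the shelf down so that the pin sits fully home in the notch above, and let go so that it hangs upright by itself. Be gentle: keep the shelf upright all the time, do not force it against the stand, and leave the other shelf and everything else where they stand.

Things in the scene. Friction and masses are not known exactly. Their poses are not given: they have to be found in the camera images.
- slot_shelf: Loose grey hanging shelf with the side slot, 0.21 to 0.38 kg, upright on the table. Origin: underside, mid back plate; x normal to the plate, y along its width, z up. Back plate 6 mm thick (x -3..3), y -40..40, z 0..140 mm; above it a grip tab, also 6 mm thick, y -18..18, z 140..188. At the bottom a 6 mm shelf board runs toward -x to x = -55, ending in a 16 mm high lip.
- slot_mouth (a point): Point at (0, 40, 105 mm) of slot_shelf, same axes: middle of the slot's open mouth in the +y side edge. The straight part of the slot is 14 mm high (z 98..112) and runs from here to its closed end at y = -7; over the outer 10 mm the mouth flares to about 24 mm high. With the pin against the closed end its axis is at y = -2 of the shelf.
- notch_seat (a point): Point at (0, 0, 121 mm) of slot_shelf, same axes. At the slot's closed end a notch 14 mm wide (y -7..7) goes on upward from the slot to z = 126 mm; this point is where the axis of the 10 mm pin lies when it is fully home at the top of the notch, the shelf then being 16 mm lower than with the pin in mid slot.
- grip_tab (a point): Point at (0, 0, 170 mm) of slot_shelf, same axes: on the grip tab. Take the tab here from above, fingers closing along x across its 6 mm thickness. A sideways push of more than about 6 N at the slot makes the shelf pivot in the fingers.
- stand: Stand, fixed to the table. Origin: underside of the base, below the front face of the panel; -x is its front (toward the robot), y to the left, z up. Base board 12 mm thick (x -45..40, y -100..100 mm); upright flat aluminium panel with its front face at x = 0 (6 mm thick), y -85..85, up to z = 177 mm. The shelf goes in from the -y side, sliding toward +y along the panel's front.
- pin_line (a point): Point at (0, 0, 162 mm) of the stand, same axes: middle of a groove in the panel. The rigid 10 mm steel pin sticks out toward -x at this height but is clamped anywhere from 50 mm left to 50 mm right of this point (stand y), other each time and not measured: find it by feel or by eye. Its round head, 24 mm across, spans x = -13..-19 mm, leaving 13 mm between panel and head.
- hole_shelf: The other loose hanging shelf: same size, shape and material, but with a closed 14 mm hole, 117 mm up in the middle, instead of a slot. Origin as for slot_shelf. To be left alone. The two shelves may stand in either place.
- tape_roll: Loose roll of clear tape lying flat, 97 mm across, 48 mm high, origin under its centre; a bystander.
- mug_green: Loose green mug, 86 mm across, 94 mm high, origin under its middle; a bystander.
- stapler_blue: Loose blue stapler, 36 x 151 x 49 mm, origin under its middle; a bystander.

How it is judged (in metres and radians):
On the way, in this order (a step that is already met when the one before it is completed fails the run):
1. the slotted shelf is lifted off the table (height (world z) of slot_shelf above 0.02 m and contact force between slot_shelf and the fingers above 1 N), for 0.1 s.
2. the slotted part of the shelf is in between panel and head, about the pin (y of notch_seat in the frame of stand between -0.06 and 0.06 m and x of notch_seat in the frame of stand between -0.015 and 0 m and z of notch_seat in the frame of stand below 0.183 m), for 0.1 s.
At the end, for the whole second after the job is handed in: The slotted shelf hangs at rest on the stand's pin, between panel and head, released: its notch seat point is at the pin's height (162 mm above the stand's underside, -5 to +4 mm) and within 56 mm sideways of the stand's middle, and the shelf is upright within 0.13 rad (z of notch_seat in the frame of stand between 0.157 and 0.166 m and y of notch_seat in the frame of stand between -0.056 and 0.056 m and x of notch_seat in the frame of stand between -0.015 and 0 m and angle between slot_shelf's own z axis and vertical below 0.13 rad and contact force between slot_shelf and stand above 0.8 N and contact force between slot_shelf and the fingers below 0.1 N and linear speed of slot_shelf below 0.02 m/s); the robot touches nothing.
It fails at once if the slotted shelf is forced against the stand with more than 20 N (contact force between slot_shelf and stand above 20 N).
It fails at once if the slotted shelf is tipped by more than 0.13 rad (7 degrees) (angle between slot_shelf's own z axis and vertical above 0.13 rad).
It fails at once if the other shelf is moved by more than 30 mm or tipped (distance of hole_shelf from where it was at the start of the episode above 0.03 m or angle between hole_shelf's own z axis and vertical above 0.5 rad).
It fails at once if the tape roll, the mug or the stapler is moved by more than 30 mm (distance of any of tape_roll, mug_green, stapler_blue from where it was at the start of the episode above 0.03 m).
It also fails if it takes over 61 s, if anything falls off the work surface, if the arm or the gripper's body presses on something with over 40 N, if the wrist force passes 120 N, or if a joint passes its speed limit or range.

ROBOT

A 7-joint arm with a two-finger parallel gripper is mounted at the origin on a cart in front of the work surface, level with it; the furniture and walls round the work are solid. World frame = base frame: x ahead of the robot, y to its left, z up, the work surface at z = 0. Lengths are in m, angles in degrees, forces in N, time in s.
With the tool pointing down it reaches from about 0.35 to 0.9 m from the base axis. Payload 7.2 kg.
Tool frame: the origin (TCP) lies at the very end of the fingers, on their centre line; the grasp point (between the pads) lies 19 mm behind it (bot.hold_point_z is the x of the grasp point in the tool frame, in m); x points along the fingers, y is the direction in which the jaws open and shut, and the axes are right-handed (so a half turn about x gives the same grasp; the last joint's range is limited). The gripper opens to 85 mm and grips with 20 to 120 N. Pads are 22 mm wide; open, the fingers measure 114 mm over their backs; the gripper's body (76 mm by 85 mm) begins 54 mm behind the grasp point. The pads swing forward as they close: fully open they stand 13 mm farther back than shut.
Start: joints at [69.316, 23.554, -0.728, 91.456, 0.321, 64.991, -4.71], TCP at [0.18, -0.598, 0.231] pointing down, gripper open.
Joint ranges: [-169.25, 169.25], [-16.82, 113.86], [-84.01, 82.57], [7.8, 145.47], [-59.2, 239.2], [7.22, 106.19], [-163.78, 163.78]. Speed limits (degrees/s): [136.94, 136.94, 172.46, 172.46, 180, 180, 180].

INTERFACE

Orientations are given as a 3x3 rotation matrix whose columns are the frame's x, y, z axes.
In Python, from workcell import bot, optics, ticket gives the robot as it stands. The module is installed in compiled form; this text tells all that it offers.
- The arm moves only by the tool step_arm, never from a script. Its argument "increments" is a list of rows, each a list of 4 numbers: the shift along the tool's x, y, z in cm, then the turn about the tool's x in degrees. A call has 1 to 12 rows; each row is the pose to reach, as a shift and turn from the pose commanded when the call began, along the tool's axes at that moment; what a row does not reach only later rows make up. A row lasts 1/10 s, in which the tool goes at most 50 mm and 8.59 degrees, less where a joint would pass 70% of its speed; a pose out of reach is approached as far as the arm can. A call with a gripper value outside its range is refused whole. "gripper" is the opening in per cent of the stroke, from 0 (shut) to 100 (fully open), set as the call begins (left out, the last holds). The fingers move at their own pace and stop on an object; "force" is the grip in N (left out, the last holds). Time passes only in rows, so rows that repeat a pose let the fingers close. It gives the time, the measured TCP pose, the force and the opening at its end, in the units of the state.
- bot.observe(): the state, without advancing time (a new reading comes with each control period).
- optics.capture(name): name is "scene" or "top" or "wrist"; returns a dict with "img" (400x640x3 uint8, blue, green, red), "fov_y" (degrees; the focal length in pixels is half the picture's height over the tangent of half this angle, whatever the lens; pixels are square), "cx", "cy" (the principal point, pixels), "origin" and "attitude" of the camera in the world. Camera axes: x right, y down, z forward; pixel columns grow to the right and rows downward; lengths in m; the calibration is good to about 2 mm. A picture is of the moment at which its call begins. There is no depth.
- ticket.sign_off(): hands the job in, once; it reports no verdict.
The state is a dict: "time": time; "joint_positions": joint angles; "joint_vel": joint speeds; "joint_torque": joint torques, N m; "tool_pos": TCP position; "tool_rot": TCP orientation; "force": force on the tool from outside, world axes, zero at the start; "ft_torque": the same for the moment, N m; "grip_width": opening from 0.0 (shut) to 1.0 (fully open).
Only numpy, scipy, OpenCV 4.12 (cv2) and the standard library are available. Lean on these libraries where they do the work, as an engineer would, in place of code of your own. Each camera call takes 0.05 s, during which the arm holds its last target. There are 200 camera calls.

## Working session

There is one attempt and no reset: what is moved stays moved. The work goes in short steps, Python scripts to look and compute and a tool call to move; the robot and the scene stay as the last step left them, time stands still between calls to the robot, and variables do not carry over. Pictures are saved under pics/ and viewed, about 8 in all and at most 12, crops included, and the job is handed in when it is done.

Besides the shell and the picture viewer there is one more tool, called in YAML: its name, and indented under it one key for each argument. step_arm: Moves the arm, as the interface text tells. Its arguments: {"type":"object","properties":{"increments":{"type":"array","items":{"type":"array","items":{"type":"number"}}},"gripper":{"type":"number"},"force":{"type":"number"}},"required":["increments"]}

```bash
mkdir -p pics
python3 - <<'E'
from workcell import bot,optics
import cv2,json,numpy as np,pickle
s=bot.observe();print(s['time'],s['tool_pos'],np.round(s['tool_rot'],3).tolist(),s['grip_width'],bot.hold_point_z)
for n in ['scene','top']:
    c=optics.capture(n);pickle.dump(c,open(f'pics/{n}0.pkl','wb'));cv2.imwrite(f'pics/{n}0.png',c['img'])
    print(n,c['fov_y'],c['cx'],c['cy'],c['origin'],np.round(c['attitude'],3).tolist())
E
```

```text
0.0 [ 0.18018639 -0.59794044  0.23042235] [[-0.001, 0.289, -0.957], [0.002, -0.957, -0.289], [-1.0, -0.002, 0.0]] 1.0007347576184389 -0.0187
scene 50.32846048372334 326.2760861866359 192.75888444241474 [-0.33047924  0.66023016  0.69168036] [[-0.553, -0.403, 0.73], [-0.833, 0.268, -0.484], [-0.001, -0.875, -0.483]]
top 55.2450970068496 312.8222745102123 200.21862299496576 [0.28365611 0.0898916  1.24382986] [[-0.002, -0.981, 0.195], [-1.0, 0.002, -0.003], [0.003, -0.195, -0.981]]
```

View pics/scene0.png

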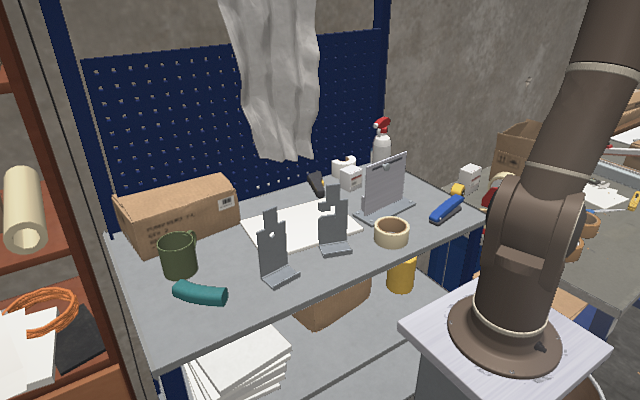

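View pics/top0.png

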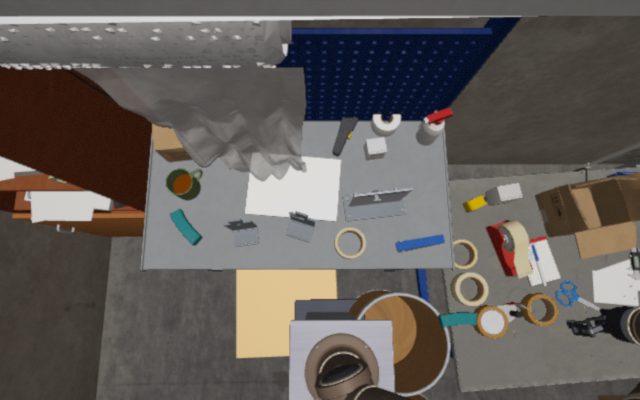

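The scene shows two shelves, near (275,245) and (335,225). The stand is at (388,185). In the top view they are at (243,232), (300,225) and (378,200). I'll enlarge both views to tell the shelves apart.

Run:
```python
import cv2,numpy as np
a=cv2.imread('pics/scene0.png')[145:295,245:445];b=cv2.imread('pics/top0.png')[175:255,220:420]
a=cv2.resize(a,None,fx=4,fy=4,interpolation=cv2.INTER_CUBIC);b=cv2.resize(b,None,fx=4,fy=4,interpolation=cv2.INTER_CUBIC)
cv2.imwrite('pics/a1.png',a);cv2.imwrite('pics/b1.png',b)
```

```text
(no output)
```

View pics/a1.png

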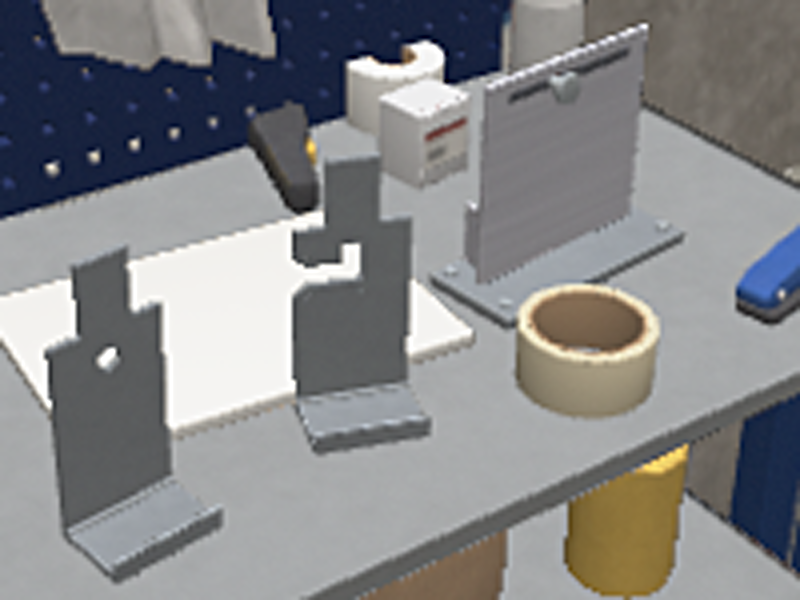

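View pics/b1.png

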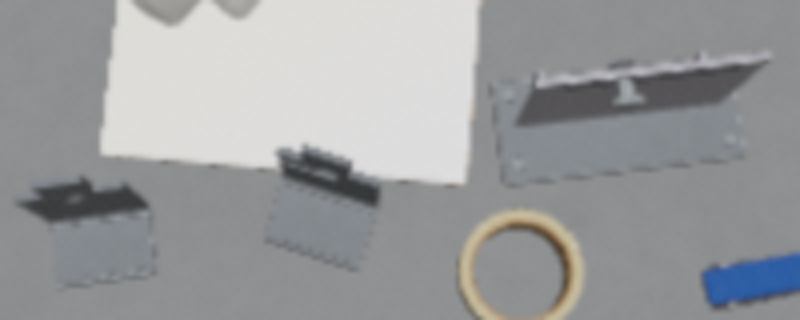

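The slotted shelf is the one nearer the stand; its mouth opens to the left at crop (297,275). The other shelf has the closed hole. The stand's pin head is at about (566,87) in the scene crop and (628,97) in the top crop.

```bash
cat > h.py <<'E'
import numpy as np,pickle
def ray(c,u,v):
    f=200/np.tan(np.radians(c['fov_y'])/2)
    d=np.array(c['attitude'])@np.array([(u-c['cx'])/f,(v-c['cy'])/f,1]);return np.array(c['origin']),d/np.linalg.norm(d)
def plane(c,u,v,z):
    o,d=ray(c,u,v);return o+d*(z-o[2])/d[2]
def tri(r1,r2):
    A=np.array([r1[1],-r2[1]]).T;t=np.linalg.lstsq(A,r2[0]-r1[0],rcond=None)[0]
    p,q=r1[0]+t[0]*r1[1],r2[0]+t[1]*r2[1];return (p+q)/2,np.linalg.norm(p-q)
E
python3 - <<'E'
from h import *
S=pickle.load(open('pics/scene0.pkl','rb'));T=pickle.load(open('pics/top0.pkl','rb'))
np.set_printoptions(precision=4,suppress=True)
s=lambda x,y:(245+(x-1.5)/4,145+(y-1.5)/4); t=lambda x,y:(220+(x-1.5)/4,175+(y-1.5)/4)
for n,x,y,z in [('tabL',325,160,.188),('tabR',380,154,.188),('plL',293,232,.14),('plR',411,218,.14),('boardbackL',297,400,.006),('lipL',318,437,.016),('lipR',430,418,.016),
 ('panL',485,82,.177),('panR',647,26,.177),('baseFL',508,318,.012),('baseFR',684,235,.012),('baseBL',432,280,.012),('head',566,88,.162),('slotL',512,100,.162),('slotR',628,52,.162)]: print('S',n,plane(S,*s(x,y),z))
for n,x,y,z in [('tabL',305,148,.188),('tabR',352,163,.188),('lipL',266,240,.016),('lipR',360,270,.016),('panL',538,80,.177),('panR',770,57,.177),('baseFL',512,184,.012),('baseFR',746,154,.012),('head',628,97,.162)]: print('T',n,plane(T,*t(x,y),z))
print(tri(ray(S,*s(566,88)),ray(T,*t(628,99))))
import cv2
from workcell import optics
E
```

```text
S tabL [0.4658 0.1335 0.188 ]
S tabR [0.4532 0.0998 0.188 ]
S plL [0.4704 0.1553 0.14  ]
S plR [0.443  0.0814 0.14  ]
S boardbackL [0.4716 0.1529 0.006 ]
S lipL [0.4179 0.171  0.016 ]
S lipR [0.3941 0.0979 0.016 ]
S panL [ 0.5192 -0.0377  0.177 ]
S panR [ 0.5296 -0.202   0.177 ]
S baseFL [ 0.4647 -0.0253  0.012 ]
S baseFR [ 0.4813 -0.2165  0.012 ]
S baseBL [ 0.5374 -0.0106  0.012 ]
S head [ 0.5035 -0.1006  0.162 ]
S slotL [ 0.5095 -0.0554  0.162 ]
S slotR [ 0.526  -0.1811  0.162 ]
T tabL [0.4615 0.1337 0.188 ]
T tabR [0.4508 0.1008 0.188 ]
T lipL [0.4155 0.1718 0.016 ]
T lipR [0.3913 0.0962 0.016 ]
T panL [ 0.5123 -0.0318  0.177 ]
T panR [ 0.5289 -0.1984  0.177 ]
T baseFL [ 0.4612 -0.0274  0.012 ]
T baseFR [ 0.4856 -0.2191  0.012 ]
T head [ 0.5028 -0.0982  0.162 ]
(array([ 0.5009, -0.098 ,  0.1637]), np.float64(0.00031495754071320515))
```

step_arm:
  increments:
    - [-4, -4, -3, -4]
    - [-6, -8, -6, -9]
    - [-8, -12, -9, -14]
    - [-10, -16, -12, -19]
    - [-12, -20, -15, -24]
    - [-14, -24, -18, -29]
    - [-15, -28, -21.5, -34]
    - [-16, -32, -25, -39]
    - [-17, -36, -28.5, -44]
    - [-17, -40, -32, -49]
    - [-17, -44, -35.5, -54]
    - [-17, -48, -39, -54]
  gripper: 100

```text
time: 1.3
tool_pos: [0.3935, -0.0728, 0.4005]
tool_rot: [[0.001, 0.945, -0.327], [-0.001, -0.327, -0.945], [-1.0, 0.001, 0.0]]
force: [1.3, -0.2, -0.0]
grip_width: 0.998
```

Run:
```python
from workcell import bot,optics
import cv2,numpy as np,pickle
s=bot.observe();print(s['time'],s['tool_pos'],np.round(s['tool_rot'],3).tolist(),s['joint_positions'])
c=optics.capture('wrist');pickle.dump(c,open('pics/w1.pkl','wb'));cv2.imwrite('pics/w1.png',c['img'])
print(c['fov_y'],c['origin'],np.round(c['attitude'],3).tolist())
```

```text
1.3 [ 0.3934543  -0.07284609  0.40051457] [[0.001, 0.945, -0.327], [-0.001, -0.327, -0.945], [-1.0, 0.001, 0.0]] [ 40.571186    -4.18494948 -33.7045607  101.87427999  -2.30646124
  81.56827311 -11.79366046]
58.598862767693205 [ 0.41479403 -0.01137041  0.54296425] [[0.945, -0.316, -0.084], [-0.327, -0.914, -0.242], [0.0, 0.256, -0.967]]
```

View pics/w1.png

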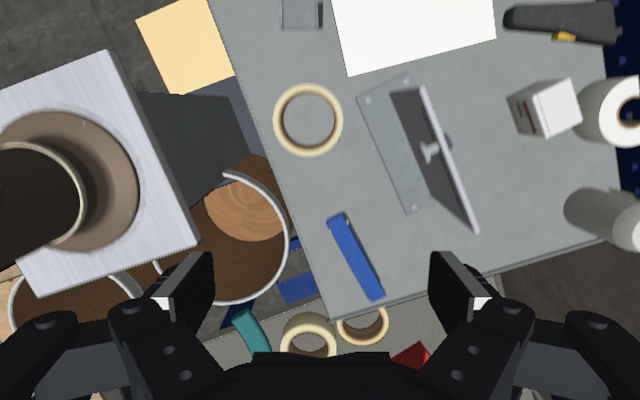

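The wrist view shows the stand, with base front edge (360,97)-(410,213), panel top (422,87)-(478,232) and pin head (428,152). I'll crop it to measure more exactly.

Run:
```python
import cv2
a=cv2.imread('pics/w1.png')[68:240,350:490]
cv2.imwrite('pics/w1c.png',cv2.resize(a,None,fx=3.4,fy=3.4,interpolation=cv2.INTER_CUBIC))
```

```text
(no output)
```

View pics/w1c.png

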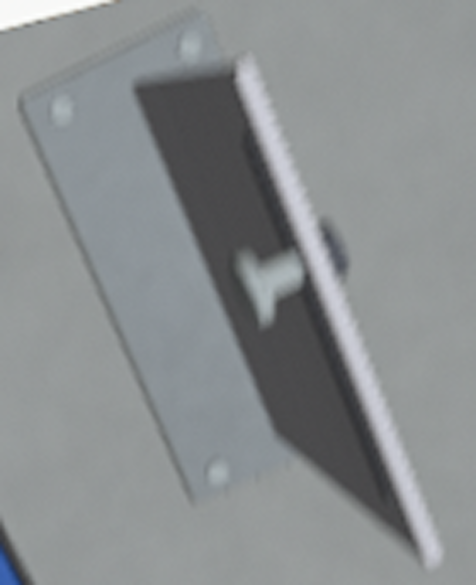

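Run:
```python
from h import *
np.set_printoptions(precision=4,suppress=True)
W=pickle.load(open('pics/w1.pkl','rb'));k=lambda x,y:(350+x/3.4-.35,68+y/3.4-.35)
P={}
for n,x,y,z in [('baseFL',22,103,.012),('baseFR',192,500,.012),('panL',236,70,.177),('panR',420,558,.177),('pbL',135,88,.012),('pbR',278,435,.012),('headL',240,255,.162),('headR',268,325,.162),('headc',252,290,.162),('shaft',284,276,.162)]:
    P[n]=plane(W,*k(x,y),z);print(n,P[n])
for a,b in [('baseFL','baseFR'),('panL','panR'),('pbL','pbR')]:
    d=P[a]-P[b];print(a,np.degrees(np.arctan2(-d[0],d[1])),np.linalg.norm(d))
th=np.radians(6.5);R=np.array([[np.cos(th),-np.sin(th)],[np.sin(th),np.cos(th)]])
m=(P['panL']+P['panR'])[:2]/2;print('mid',m,'head in stand',R.T@(P['headc'][:2]-m), R.T@(P['shaft'][:2]-m),'basefront',R.T@((P['baseFL']+P['baseFR'])[:2]/2-m), R.T@((P['pbL']+P['pbR'])[:2]/2-m))
```

```text
baseFL [ 0.4652 -0.0205  0.012 ]
baseFR [ 0.4858 -0.2133  0.012 ]
panL [ 0.5107 -0.0291  0.177 ]
panR [ 0.5276 -0.1932  0.177 ]
pbL [ 0.5119 -0.0302  0.012 ]
pbR [ 0.5309 -0.1963  0.012 ]
headL [ 0.5015 -0.0838  0.162 ]
headR [ 0.5041 -0.108   0.162 ]
headc [ 0.5022 -0.0956  0.162 ]
shaft [ 0.5128 -0.0946  0.162 ]
baseFL 6.10211295466885 0.19387442823869738
panL 5.854326641511879 0.1649537943806771
pbL 6.498014857303041 0.16709308519949154
mid [ 0.5191 -0.1112] head in stand [-0.0151  0.0174] [-0.0044  0.0172] basefront [-0.044  -0.0008] [ 0.002  -0.0023]
```

Measured values:
- **Stand:** yaw about 6.2°, panel face origin about (0.5195, -0.1115).
- **Pin:** about +17 mm in stand y.
- **Shelf tab:** about (0.458, 0.117), yaw about -19°.

Next I move above the tab.

step_arm:
  increments:
    - [1, 0, -3, 0]
    - [3, 0, -6, 0]
    - [5, 0, -9, 0]
    - [8, 0, -12, 0]
    - [10, 0, -15, 0]
    - [12, 0, -18, 0]
    - [14, 0, -20, 0]
    - [14, 0, -20, 0]
    - [14, 0, -20, 0]
  gripper: 60
  force: 25

```text
time: 2.25
tool_pos: [0.4586, 0.1139, 0.2598]
tool_rot: [[-0.002, 0.945, -0.328], [0.0, -0.328, -0.945], [-1.0, -0.002, 0.001]]
force: [-0.1, 0.4, -0.3]
grip_width: 0.595
```

Run:
```python
from workcell import bot,optics
import cv2,numpy as np,pickle
s=bot.observe();print(s['time'],s['tool_pos'],np.round(s['tool_rot'],3).tolist())
c=optics.capture('wrist');pickle.dump(c,open('pics/w2.pkl','wb'));cv2.imwrite('pics/w2.png',c['img'])
```

```text
2.25 [0.45862389 0.11391894 0.25975184] [[-0.002, 0.945, -0.328], [0.0, -0.328, -0.945], [-1.0, -0.002, 0.001]]
```

View pics/w2.png

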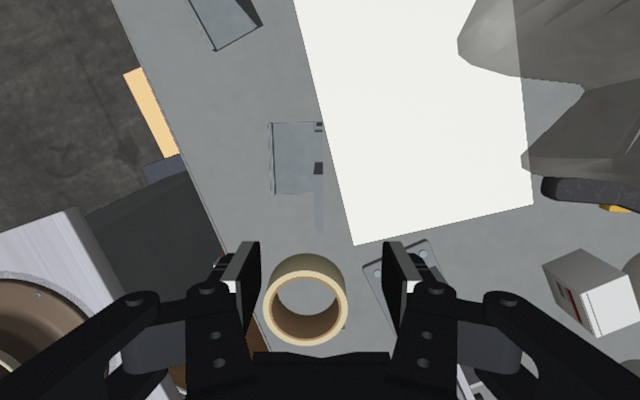

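The tab's top edge is the light strip at about cols 314-323, rows 173-233, nearly parallel to the image columns. The jaws straddle it.

Run:
```python
from h import *
import cv2
np.set_printoptions(precision=4,suppress=True)
W=pickle.load(open('pics/w2.pkl','rb'));g=cv2.cvtColor(W['img'],cv2.COLOR_BGR2GRAY)
for r in (120,126,140,180,190,200,210,220,228,232,236): print(r,g[r,306:332])
print(g[165:240:1,318])
```

```text
120 [138 138 139 139 139 138 139 139 139 139 139 140 139 139 139 137 139 226
 242 240 239 239 239 239 239 239]
126 [135 134 135 134 135 135 135 126 125 124 116 110 112 112 112 111 125 132
 188 234 241 239 239 239 239 239]
140 [132 134 132 131 133 132 131 133 136 136 131 133 133 132 132 131 134 138
 138 137 134 135 225 242 239 239]
180 [135 133 133 133 132 132 133 132 132 132 132 132 132 132 132 131 132 136
 137 138 139 138 138 139 138 138]
190 [131 131 132 133 132 134 132 132 132 133 132 131 132 132 133 131 132 136
 137 137 138 138 139 138 137 136]
200 [142 141 142 141 141 140 141 137 134 133 133 133 132 133 133 133 132 136
 137 138 138 139 138 140 139 139]
210 [139 139 139 140 139 141 140 138 136 134 134 133 134 134 134 133 134 137
 139 139 140 139 140 138 137 138]
220 [140 140 138 140 139 139 141 140 135 133 135 134 135 134 135 135 133 138
 141 141 141 141 141 140 140 140]
228 [141 140 140 141 140 140 140 140 136 134 133 134 135 134 134 134 133 138
 141 141 140 140 140 139 140 140]
232 [140 139 141 140 140 140 141 140 141 140 138 137 137 137 137 137 138 138
 140 140 141 140 140 140 140 140]
236 [139 138 140 141 141 140 140 140 140 140 140 142 140 140 141 142 141 141
 140 139 139 140 140 139 140 140]
[ 57  58  57  57  55  56  58  56  52  97 131 132 132 132 133 132 133 132
 132 132 133 133 132 133 132 132 132 132 132 132 132 133 134 132 133 132
 133 133 134 134 134 134 133 134 134 134 134 134 134 133 134 134 135 134
 134 135 134 133 134 133 134 134 134 135 134 137 137 137 137 136 138 140
 140 140 139]
```

Run:
```python
from h import *
np.set_printoptions(precision=4,suppress=True)
W=pickle.load(open('pics/w2.pkl','rb'))
R=np.array([[-0.002,.945,-.328],[0,-.328,-.945],[-1,-.002,.001]]);t=np.array([.4586,.1139,.2598])
for u,v in [(322.8,174),(322.8,231),(313,200),(313.7,228),(318.2,202.5)]:
    p=plane(W,u,v,.188);print(p,(R.T@(p-t))*100)
```

```text
[0.4674 0.1358 0.188 ] [ 7.1782  0.1273 -2.3605]
[0.4553 0.1009 0.188 ] [7.1807 0.1312 1.3335]
[0.4562 0.1222 0.188 ] [ 7.1805 -0.4815 -0.7142]
[0.4505 0.1047 0.188 ] [ 7.1816 -0.448   1.1314]
[0.4588 0.1196 0.188 ] [ 7.18   -0.1579 -0.5527]
```

step_arm:
  increments:
    - [2, -0.17, -0.5, 0]
    - [5, -0.17, -0.5, 0]
    - [8, -0.17, -0.5, 0]
    - [10, -0.17, -0.5, 0]
    - [10.8, -0.17, -0.5, 0]
    - [10.8, -0.17, -0.5, 0]
    - [10.8, -0.17, -0.5, 0]
    - [10.8, -0.17, -0.5, 0]
  gripper: 30

```text
time: 3.1
tool_pos: [0.46, 0.1193, 0.1535]
tool_rot: [[0.002, 0.944, -0.33], [0.0, -0.33, -0.944], [-1.0, 0.002, -0.001]]
force: [0.7, -0.2, 0.2]
grip_width: 0.298
```

step_arm:
  increments:
    - [0, 0, 0, 0]
    - [0, 0, 0, 0]
    - [0, 0, 0, 0]
    - [0, 0, 0, 0]
    - [0, 0, 0, 0]
    - [0, 0, 0, 0]
    - [0, 0, 0, 0]
    - [0, 0, 0, 0]
  gripper: 0
  force: 40

```text
time: 3.9
tool_pos: [0.4593, 0.1195, 0.153]
tool_rot: [[0.001, 0.944, -0.329], [-0.0, -0.329, -0.944], [-1.0, 0.001, -0.0]]
force: [-1.6, -0.0, 6.5]
grip_width: 0.064
```

step_arm:
  increments:
    - [-0.5, 0, 0, 0]
    - [-1.5, 0, 0, 0]
    - [-3, 0, 0, 0]
    - [-5, 0, 0, 0]
    - [-8, 0, 0, 0]
    - [-11, 0, 0, 0]
    - [-14, 0, 0, 0]
    - [-17, 0, 0, 0]
    - [-19, 0, 0, 0]
    - [-20, 0, 0, 0]
    - [-20, 0, 0, 0]

```text
time: 5.0
tool_pos: [0.4593, 0.1195, 0.3533]
tool_rot: [[0.002, 0.944, -0.329], [0.0, -0.329, -0.944], [-1.0, 0.002, -0.001]]
force: [0.4, 0.9, -3.6]
grip_width: 0.063
```

step_arm:
  increments:
    - [0, 0, 0, -2]
    - [0, 0, 0, -5]
    - [0, 0, 0, -9]
    - [0, 0, 0, -13]
    - [0, 0, 0, -17]
    - [0, 0, 0, -21]
    - [0, 0, 0, -24]
    - [0, 0, 0, -25.4]
    - [0, 0, 0, -25.4]
    - [0, 0, 0, -25.4]

```text
time: 6.0
tool_pos: [0.4589, 0.1192, 0.3517]
tool_rot: [[-0.001, 0.994, 0.107], [-0.0, 0.107, -0.994], [-1.0, -0.001, -0.0]]
force: [0.2, -0.1, -2.9]
grip_width: 0.066
```

step_arm:
  increments:
    - [0, 0.1, 1, 0]
    - [0, 0.2, 3, 0]
    - [0, 0.4, 6, 0]
    - [0, 0.6, 9.5, 0]
    - [0, 0.8, 13, 0]
    - [0, 1, 16.5, 0]
    - [0, 1.2, 20, 0]
    - [0, 1.4, 23.5, 0]
    - [0, 1.5, 26, 0]
    - [0, 1.5, 27.7, 0]
    - [0, 1.5, 28.5, 0]
    - [0, 1.5, 28.5, 0]

```text
time: 7.2
tool_pos: [0.5045, -0.1631, 0.3519]
tool_rot: [[-0.0, 0.994, 0.106], [0.0, 0.106, -0.994], [-1.0, -0.0, -0.0]]
force: [0.3, -0.6, -3.0]
grip_width: 0.067
```

Run:
```python
from workcell import bot,optics
import cv2,numpy as np,pickle
s=bot.observe();print(s['time'],s['tool_pos'],np.round(s['tool_rot'],4).tolist(),s['force'])
o=[]
for n in ['wrist','scene']:
    c=optics.capture(n);pickle.dump(c,open(f'pics/{n}3.pkl','wb'));o.append(c['img'])
a=o[0][:, 150:550];b=cv2.resize(o[1][100:280,320:500],(400,400),interpolation=cv2.INTER_CUBIC)
cv2.imwrite('pics/m3.png',np.hstack([a,b]))
```

```text
7.2 [ 0.50454179 -0.16307138  0.35194943] [[-0.0004, 0.9943, 0.1063], [0.0004, 0.1063, -0.9943], [-1.0, -0.0004, -0.0004]] [ 0.33659688 -0.57284875 -2.97139583]
```

View pics/m3.png

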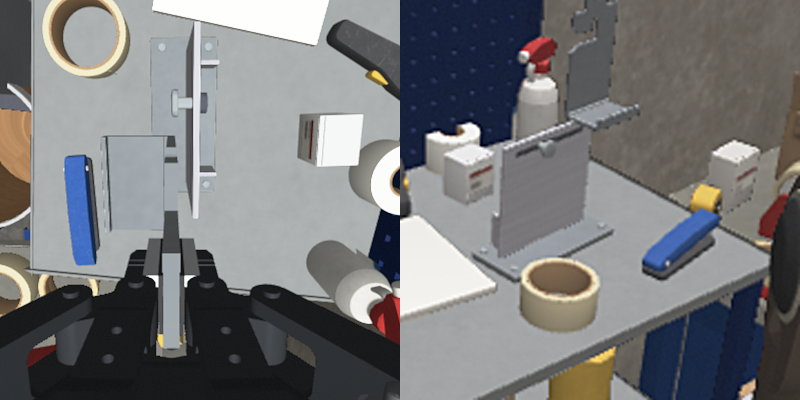

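The wrist view shows the panel strip vertical at about cols 342-350, the head at about (325,103), and the held shelf standing in front of and to the right of it. The scene view confirms the shelf is upright. I'll measure the panel edge and pin in the tool frame.

Run:
```python
from h import *
import cv2
np.set_printoptions(precision=2,suppress=True,linewidth=150)
W=pickle.load(open('pics/wrist3.pkl','rb'));g=cv2.cvtColor(W['img'],cv2.COLOR_BGR2GRAY).astype(int)
R=np.array([[-.0004,.9943,.1063],[.0004,.1063,-.9943],[-1,-.0004,-.0004]]);t=np.array([.5045,-.1631,.3519])
T=lambda u,v,z:(R.T@(plane(W,u,v,z)-t))*100
rows=np.arange(30,210,10);E=[]
for r in rows:
    d=np.diff(g[r,335:350]);E.append(335+d.argmax()+.5)
print(E)
p=np.polyfit(rows,E,1);print(p,np.round(np.polyval(p,rows)-E,1))
for r in (22,120,215): print('panel front',T(np.polyval(p,r),r,.177))
for r in (96,103,110): print(r,g[r,316:344])
print('c325',g[80:125,324]);print('c333',g[90:116,334])
# held tab top/plate
print('tab y',g[255,300:345])
```

```text
[np.float64(343.5), np.float64(343.5), np.float64(343.5), np.float64(343.5), np.float64(342.5), np.float64(342.5), np.float64(342.5), np.float64(342.5), np.float64(342.5), np.float64(342.5), np.float64(342.5), np.float64(342.5), np.float64(342.5), np.float64(342.5), np.float64(342.5), np.float64(342.5), np.float64(342.5), np.float64(342.5)]
[ -0.01 343.39] [-0.3 -0.3 -0.4 -0.5  0.5  0.4  0.4  0.3  0.3  0.2  0.1  0.1  0.  -0.  -0.1 -0.2 -0.2 -0.3]
panel front [ 17.5    1.86 -12.94]
panel front [17.49  1.93 -5.13]
panel front [17.49  2.01  3.53]
96 [171 171 170 171 160 114 162 200 203 203 204 182 164 162 163 165 165 165 167 141  95  78  80  80  81  71  73 197]
103 [170 170 170 171 173 125 162 200 203 204 202 191 197 205 205 204 204 204 205 203 204 204 204 204 205 208 145 198]
110 [168 167 167 169 172 123 158 200 203 203 201 182 170 172 171 170 172 173 174 150 103  84  86  86  85  75  58 201]
c325 [170 171 169 169 168 168 168 170 163 135 140 172 179 184 192 200 203 204 203 203 204 204 204 203 204 204 206 203 204 204 203 195 183 174 167 144 126
 154 172 170 171 171 170 170 170]
c333 [174 175 175 174 174 175 167 158 184 204 203 203 202 205 207 209 207 188 151 154 174 175 176 177 176 176]
tab y [ 90  90  91  89  90  89  89  90  92  65  21  41 142 172 169 167 168 168 168 169 168 167 167 167 168 169 168 168 169 174 113  11  30  77  92  91  90
  91  91  90  90  90  90  91  90]
```

step_arm:
  increments:
    - [1, 0, 0, -0.4]
    - [3, 0, 0, -0.4]
    - [5.5, 0, 0, -0.4]
    - [8, 0, 0, -0.4]
    - [10.5, 0, 0, -0.4]
    - [12.5, 0, 0, -0.4]
    - [13.7, 0, 0, -0.4]
    - [14.2, 0, 0, -0.4]
    - [14.2, 0, 0, -0.4]
    - [14.2, 0, 0, -0.4]

```text
time: 8.3
tool_pos: [0.5053, -0.1623, 0.211]
tool_rot: [[0.001, 0.993, 0.115], [-0.0, 0.115, -0.993], [-1.0, 0.001, 0.001]]
force: [0.2, -0.9, -4.0]
grip_width: 0.064
```

Run:
```python
from h import *
from workcell import bot,optics
import cv2
np.set_printoptions(precision=2,suppress=True,linewidth=150)
W=pickle.load(open('pics/wrist3.pkl','rb'))
R=np.array([[-.0004,.9943,.1063],[.0004,.1063,-.9943],[-1,-.0004,-.0004]]);t=np.array([.5045,-.1631,.3519])
T=lambda u,v,z:(R.T@(plane(W,u,v,z)-t))*100
print('head front',T(321.5,102.5,.168),'head back',T(327.3,102.5,.168),'pin',T(336,102.5,.165))
s=bot.observe();print(s['tool_pos'],s['force'],s['ft_torque'])
c=optics.capture('wrist');pickle.dump(c,open('pics/wrist4.pkl','wb'))
d=optics.capture('scene');pickle.dump(d,open('pics/scene4.pkl','wb'))
a=c['img'][:,120:520];b=cv2.resize(d['img'][130:250,330:450],(400,400),interpolation=cv2.INTER_CUBIC)
cv2.imwrite('pics/m4.png',np.hstack([a,b]))
```

```text
head front [18.39  0.09 -6.61] head back [18.39  0.6  -6.61] pin [18.69  1.38 -6.61]
[ 0.51 -0.16  0.21] [ 0.2  -0.92 -4.  ] [ 0.   -0.11  0.  ]
```

View pics/m4.png

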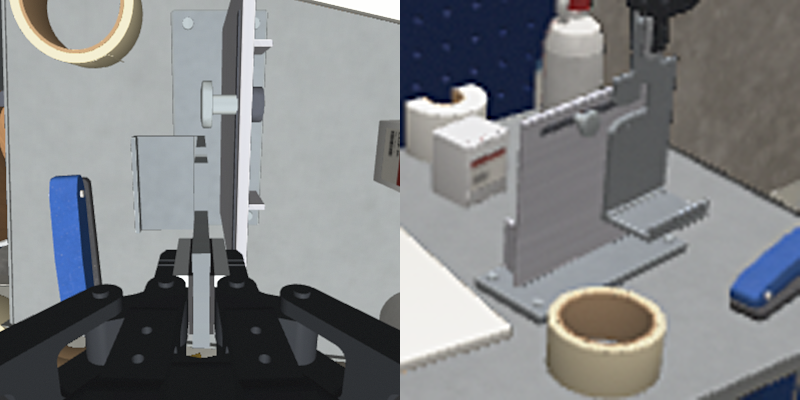

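Gap between head and panel measures 13.3 mm, as it must, with its centre at tool y ≈ +1.27 cm and the pin at tool z ≈ -6.6 cm. Slot and pin heights agree in the scene view. Next I move in behind the head line, then slide.

step_arm:
  increments:
    - [0, 0.3, 0, 0]
    - [0, 0.6, 0, 0]
    - [0, 0.9, 0, 0]
    - [0, 1.1, 0, 0]
    - [0, 1.25, 0, 0]
    - [0, 1.25, 0, 0]
    - [0, 1.25, 0, 0]

```text
time: 9.1
tool_pos: [0.517, -0.161, 0.2101]
tool_rot: [[-0.0, 0.993, 0.115], [0.0, 0.115, -0.993], [-1.0, -0.0, -0.0]]
force: [-0.8, -0.2, -3.8]
grip_width: 0.063
```

step_arm:
  increments:
    - [0, 0, -0.3, 0]
    - [0, 0, -0.7, 0]
    - [0, 0, -1.1, 0]
    - [0, 0, -1.5, 0]
    - [0, 0, -1.9, 0]
    - [0, 0, -2.3, 0]
    - [0, 0, -2.6, 0]
    - [0, 0, -2.8, 0]
    - [0, 0, -3, 0]
    - [0, 0, -3, 0]

```text
time: 10.1
tool_pos: [0.5137, -0.131, 0.2102]
tool_rot: [[0.0, 0.993, 0.115], [0.0, 0.115, -0.993], [-1.0, 0.0, -0.0]]
force: [-0.3, -0.2, -4.2]
grip_width: 0.06
```

step_arm:
  increments:
    - [0, 0, -0.2, 0]
    - [0, 0, -0.5, 0]
    - [0, 0, -0.8, 0]
    - [0, 0, -1.1, 0]
    - [0, 0, -1.3, 0]
    - [0, 0, -1.5, 0]
    - [0, 0, -1.5, 0]
    - [0, 0, -1.5, 0]

```text
time: 10.9
tool_pos: [0.5119, -0.1164, 0.2102]
tool_rot: [[0.0, 0.993, 0.115], [-0.0, 0.115, -0.993], [-1.0, -0.0, 0.0]]
force: [0.3, 0.5, -4.1]
grip_width: 0.065
```

Run:
```python
from h import *
from workcell import bot,optics
import cv2
s=bot.observe();print(s['tool_pos'],s['force'],s['ft_torque'])
c=optics.capture('wrist');d=optics.capture('scene')
a=c['img'][:,120:520];b=cv2.resize(d['img'][130:230,340:440],(400,400),interpolation=cv2.INTER_CUBIC)
cv2.imwrite('pics/m5.png',np.hstack([a,b]))
```

```text
[ 0.51194532 -0.11637907  0.21018371] [ 0.26340418  0.50384971 -4.07517857] [-0.01474209 -0.06304397 -0.01999581]
```

View pics/m5.png

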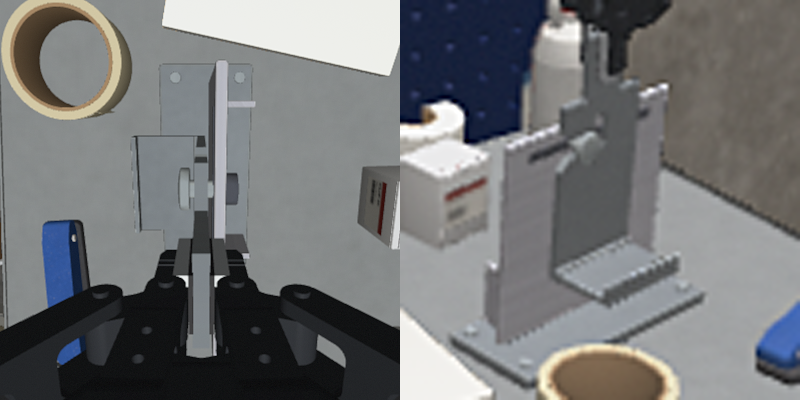

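The plate is between head and panel with the pin in the slot, and no contact force shows. I continue to the end of the slot, slowly.

step_arm:
  increments:
    - [0, 0, -0.3, 0]
    - [0, 0, -0.7, 0]
    - [0, 0, -1.1, 0]
    - [0, 0, -1.4, 0]
    - [0, 0, -1.7, 0]
    - [0, 0, -1.8, 0]
    - [0, 0, -1.8, 0]
    - [0, 0, -1.8, 0]

```text
time: 11.8
tool_pos: [0.5099, -0.0986, 0.2102]
tool_rot: [[0.0, 0.993, 0.114], [-0.0, 0.114, -0.993], [-1.0, 0.0, 0.0]]
force: [-0.3, -1.0, -3.2]
grip_width: 0.065
```

step_arm:
  increments:
    - [0, 0, -0.1, 0]
    - [0, 0, -0.2, 0]
    - [0, 0, -0.3, 0]
    - [0, 0, -0.3, 0]
    - [0, 0, -0.3, 0]

```text
time: 12.3
tool_pos: [0.5095, -0.0954, 0.2102]
tool_rot: [[-0.0, 0.993, 0.115], [-0.0, 0.115, -0.993], [-1.0, -0.0, 0.0]]
force: [-0.4, -0.8, -2.8]
grip_width: 0.067
```

step_arm:
  increments:
    - [0, 0, -0.1, 0]
    - [0, 0, -0.15, 0]
    - [0, 0, -0.15, 0]
    - [0, 0, -0.15, 0]

```text
time: 12.7
tool_pos: [0.5094, -0.0944, 0.2102]
tool_rot: [[0.0, 0.993, 0.114], [-0.0, 0.114, -0.993], [-1.0, 0.0, 0.0]]
force: [0.8, -2.8, -4.3]
grip_width: 0.065
```

Contact came at 6.75 cm (predicted 6.8). I back off 2 mm and let it down.

step_arm:
  increments:
    - [0, 0, 0.1, 0]
    - [0, 0, 0.2, 0]
    - [0.1, 0, 0.2, 0]
    - [0.25, 0, 0.2, 0]
    - [0.4, 0, 0.2, 0]
    - [0.55, 0, 0.2, 0]
    - [0.7, 0, 0.2, 0]
    - [0.85, 0, 0.2, 0]
    - [1.0, 0, 0.2, 0]
    - [1.0, 0, 0.2, 0]

```text
time: 13.7
tool_pos: [0.5095, -0.096, 0.2]
tool_rot: [[-0.0, 0.993, 0.115], [0.0, 0.115, -0.993], [-1.0, -0.0, -0.0]]
force: [0.7, 0.1, -3.6]
grip_width: 0.066
```

step_arm:
  increments:
    - [0.1, 0, 0, 0]
    - [0.2, 0, 0, 0]
    - [0.3, 0, 0, 0]
    - [0.4, 0, 0, 0]
    - [0.4, 0, 0, 0]

```text
time: 14.2
tool_pos: [0.5095, -0.0959, 0.196]
tool_rot: [[-0.0, 0.993, 0.115], [0.0, 0.115, -0.993], [-1.0, -0.0, -0.0]]
force: [0.1, 0.4, -3.1]
grip_width: 0.061
```

step_arm:
  increments:
    - [0.05, 0, 0, 0]
    - [0.1, 0, 0, 0]
    - [0.15, 0, 0, 0]
    - [0.15, 0, 0, 0]

```text
time: 14.6
tool_pos: [0.5096, -0.096, 0.1946]
tool_rot: [[-0.0, 0.993, 0.115], [-0.0, 0.115, -0.993], [-1.0, -0.0, 0.0]]
force: [-0.2, -0.7, -3.3]
grip_width: 0.063
```

Weight is still carried (about -3.3 N), so I continue in small steps.

step_arm:
  increments:
    - [0.05, 0, 0, 0]
    - [0.1, 0, 0, 0]
    - [0.1, 0, 0, 0]
    - [0.1, 0, 0, 0]

```text
time: 15.0
tool_pos: [0.5097, -0.096, 0.1939]
tool_rot: [[0.0, 0.993, 0.115], [-0.0, 0.115, -0.993], [-1.0, 0.0, 0.0]]
force: [-0.1, 0.0, -0.7]
grip_width: 0.065
```

step_arm:
  increments:
    - [0.03, 0, 0, 0]
    - [0.06, 0, 0, 0]
    - [0.06, 0, 0, 0]
    - [0.06, 0, 0, 0]

```text
time: 15.4
tool_pos: [0.5098, -0.0959, 0.1936]
tool_rot: [[0.001, 0.993, 0.115], [-0.0, 0.115, -0.993], [-1.0, 0.001, 0.0]]
force: [-2.1, -0.5, 4.9]
grip_width: 0.067
```

The force has turned upward, so the pin is home. I unload slightly and open.

step_arm:
  increments:
    - [-0.05, 0, 0, 0]
    - [-0.05, 0, 0, 0]

```text
time: 15.6
tool_pos: [0.5097, -0.096, 0.1937]
tool_rot: [[0.0, 0.993, 0.115], [-0.0, 0.115, -0.993], [-1.0, 0.0, 0.0]]
force: [-1.5, 0.5, 2.7]
grip_width: 0.065
```

step_arm:
  increments:
    - [0, 0, 0, 0]
    - [0, 0, 0, 0]
    - [0, 0, 0, 0]
    - [0, 0, 0, 0]
    - [0, 0, 0, 0]
    - [0, 0, 0, 0]
  gripper: 35

```text
time: 16.2
tool_pos: [0.5096, -0.096, 0.1936]
tool_rot: [[0.0, 0.993, 0.115], [0.0, 0.115, -0.993], [-1.0, 0.0, -0.0]]
force: [1.1, 0.5, -0.1]
grip_width: 0.352
```

step_arm:
  increments:
    - [-0.5, 0, 0, 0]
    - [-1.5, 0, 0, 0]
    - [-3, 0, 0, 0]
    - [-5, 0, 0, 0]
    - [-8, 0, 0, 0]
    - [-11, 0, 0, 0]
    - [-14, 0, 0, 0]
    - [-14, 0, 0, 0]

```text
time: 17.0
tool_pos: [0.5115, -0.0956, 0.3386]
tool_rot: [[0.007, 0.993, 0.115], [-0.002, 0.115, -0.993], [-1.0, 0.007, 0.003]]
force: [0.7, 0.7, -0.0]
grip_width: 0.348
```

Run:
```python
from h import *
from workcell import bot,optics
import cv2
s=bot.observe();print(s['time'],s['tool_pos'],s['force'])
c=optics.capture('wrist');d=optics.capture('scene')
pickle.dump((c,d),open('pics/f.pkl','wb'))
a=c['img'][:,120:520];b=cv2.resize(d['img'][130:230,340:440],(400,400),interpolation=cv2.INTER_CUBIC)
cv2.imwrite('pics/m6.png',np.hstack([a,b]))
```

```text
17.0 [ 0.51150962 -0.09557889  0.33857209] [ 0.73343152  0.66492375 -0.02150874]
```

View pics/m6.png

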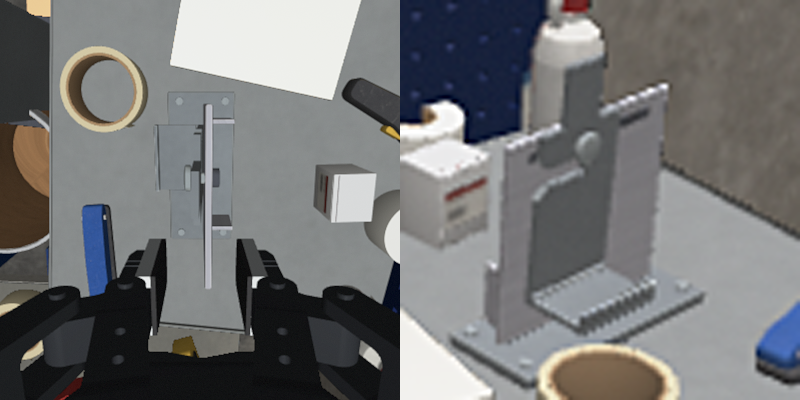

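The shelf hangs on the pin behind the head, upright, and the gripper is clear.

step_arm:
  increments:
    - [0, 0, 0, 0]
    - [0, 0, 0, 0]
    - [0, 0, 0, 0]
    - [0, 0, 0, 0]
    - [0, 0, 0, 0]

```text
time: 17.6
tool_pos: [0.5095, -0.0959, 0.3333]
tool_rot: [[-0.001, 0.993, 0.115], [0.0, 0.115, -0.993], [-1.0, -0.0, -0.0]]
force: [0.1, 0.9, -0.1]
grip_width: 0.35
```

Run:
```python
from workcell import optics,ticket
import pickle,numpy as np,cv2
d=pickle.load(open('pics/f.pkl','rb'))[1]['img'];e=optics.capture('scene')['img']
print('change since release', cv2.absdiff(d,e)[130:230,340:440].max(axis=2).__gt__(40).sum())
ticket.sign_off()
```

```text
change since release 0
the job is handed in; nothing more can be done
```

The slotted shelf now hangs on the stand's pin, and I handed the job in at about 17.6 s. I gripped it by the tab, turned it to match the stand, and slid the slot over the pin behind its head. The pin met the slot end at 6.75 cm of travel (6.8 cm predicted). I then backed off 2 mm, lowered the shelf until the pin took its weight, released it and moved clear.

- **Seating:** the shelf came down about 16.6 mm, against 16 mm nominal. The force reading turned from carried weight to an upward push of about 5 N at the end, so the pin is home in the notch.
- **At rest:** the last scene pictures, about 0.6 s apart, show no change around the stand. The shelf looks upright by eye, between panel and head. I did not measure its final tilt.
- **Everything else:** the tape roll and stapler look undisturbed in the last pictures. The hole shelf and mug were outside those views, and I did not measure any of the bystanders' positions again.

No check failed. The TCP readings scattered by about 1 mm.

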